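# Brush the offcuts out of the cutting trough

## Robot

A 6-joint arm with a two-finger parallel gripper is mounted at the origin on the work surface. World frame = base frame: x ahead of the robot, y to its left, z up, the work surface at z = 0. Lengths are in m, angles in rad, forces in N, time in s.
With the tool pointing down it reaches from about 0.3 to 0.875 m from the base axis. Payload 4.2 kg.
Tool frame: the origin (TCP) lies at the very end of the fingers, on their centre line; the grasp point (between the pads) lies 19 mm behind it; z points along the fingers, x is the direction in which the jaws open and shut, and the axes are right-handed (so a half turn about z gives the same grasp; the last joint's range is limited). The gripper opens to 85 mm and grips with 20 to 120 N. Pads are 22 mm wide; open, the fingers measure 114 mm over their backs; the gripper's body (76 mm by 85 mm) begins 54 mm behind the grasp point. The pads swing forward as they close: fully open they stand 13 mm farther back than shut.
Start: joints at [1.179, 0.32, 1.565, -0, 1.257, -0.02], TCP at [0.209, 0.536, 0.231] pointing down, gripper open.
Joint ranges: [-3.11, 3.11], [-0.84, 2.01], [0.21, 2.61], [-1.34, 4.49], [0.05, 2.63], [-2.56, 2.56]. Speed limits (rad/s): [2.57, 2.57, 3.14, 3.14, 3.14, 3.14].

## Interface

Orientations are given as a unit quaternion [x, y, z, w].
In Python, from plant import env, camera gives the robot as it stands. The module is installed in compiled form; this text tells all that it offers.
- The arm moves only by the tool step_arm, never from a script. Its arguments are lists of equal length, an entry for each row: "hand": the opening, from 0 (shut) to 1 (fully open); "delta_pos": the shift along the tool's x, y, z in mm, a list of three; "rot": the turn, a rotation vector about the tool's x, y, z in rad, a list of three. A call has 1 to 12 rows; each row shifts and turns the commanded pose from where the row before left it, along the tool's axes as they then stand; what a row does not reach is not made up. A row lasts 1/10 s, in which the tool goes at most 50 mm and 8.59 degrees, less where a joint would pass 70% of its speed; a pose out of reach is approached as far as the arm can. A call with a gripper value outside its range is refused whole. The fingers move at their own pace and stop on an object; the grip force is fixed at half the most. Time passes only in rows, so rows that do not move let the fingers close. It gives the time, the measured TCP pose, the force and the opening at its end, in the units of the state.
- env.read_state(): the state, without advancing time (a new reading comes with each control period).
- camera(name): name is "scene" or "top" or "wrist"; returns a dict with "img" (480x640x3 uint8, blue, green, red), "intrinsics" (3x3 intrinsics, pixels), "R" (3x3) and "t" (3): a world point X has camera coordinates R X + t; the wrist camera has in their place "tool_from_camera" (4x4, takes a point from camera to tool coordinates, whose origin is the TCP and whose axes are the tool frame's). Camera axes: x right, y down, z forward; pixel columns grow to the right and rows downward; lengths in m; the calibration is good to about 2 mm. A picture is of the moment at which its call begins: read the wrist's pose just before it. There is no depth.
- env.close_job(): hands the job in, once; it reports no verdict.
The state is a dict: "clock": time; "joint_positions": joint angles; "qvel": joint speeds; "joint_efforts": joint torques, N m; "tool_pos": TCP position; "eef_rot": TCP orientation; "contact_force": force on the tool from outside, world axes, zero at the start; "moment": the same for the moment, N m; "finger_gap": finger opening in m.
Only numpy, scipy, OpenCV 4.12 (cv2) and the standard library are available. Lean on these libraries where they do the work, as an engineer would, in place of code of your own. Each camera call takes 0.05 s, during which the arm holds its last target.

## Task

Clear the cutting trough on the shop counter: lift the ratchet pawl, draw the toothed bar fully out so that its gate no longer shuts the end of the trough, then take the brush and sweep all three wood offcuts along the trough into the scrap bin, pressing the bristles only lightly on the floor. Move the offcuts with the brush only, never with the gripper, leave the paper-cup stacks and the jar alone, and finish with the brush back on its rest.

Things in the scene. Friction and masses are not known exactly. Their poses are not given: they have to be found in the camera images.
- trough: Fixed wooden cutting trough, open at its near end (-x), shut at its far end (x = +105 mm) by the bar's gate. Origin: on the counter under its middle; x runs along the trough to the scrap bin (sweep direction), y left, z up. Floor from x = -109 to +113 mm, 75 mm above the counter. Side walls to x = +95 mm, inner faces at y = +-50 mm, 12 mm thick, tops 110 mm above the counter.
- floor_mid (a point): Point on the trough's floor, at its middle (75 mm above the counter). Axes as the trough's.
- bin_mid (a point): Middle of the inner floor of the grey scrap bin at the trough's far end, 187 mm along x from the trough's origin. Inside 138 mm (x) by 152 mm (y); rim 50 mm above the counter, 25 mm below the trough's floor; its near wall touches the trough's end. Axes as the trough's.
- pawl_pivot (a point): Hinge axis of the pawl (along the trough's x axis), 104 mm above the counter, between two cheeks that reach 112 mm above the counter.
- pawl_tab (a point): Grip point on the pawl's upright dark steel finger tab: a bar 12 mm by 12 mm, 46 mm tall, whose top lies 14 mm above this point. With the pawl down it stands 28 mm to the -y side of the pivot and 36 mm above it.
- pawl (a joint): Angle of the pawl, rad: 0 down in the teeth (blocks the bar), up to 0.9; clear of the teeth above about 0.4. It lifts as its tab swings up and over to the trough's +y side about the pivot. The hinge is stiff (about 2 N at the tab) and stays where it is left.
- bar_grip (a point): Grip point on the toothed bar's upright steel handle plate: 16 mm thick along the trough's x, 30 mm wide along y, its top 18 mm above this point and the bar's upper face 36 mm below it. It moves with the bar.
- bar (a joint): How far the toothed bar with the gate is drawn out, m: 0 shut, 0.105 fully out at its stop. It slides to the trough's +y side against about 3 N of friction once the pawl is lifted; with the pawl down it moves only a few mm. The gate is 98 mm wide and stands 40 mm above the floor.
- brush_grip (a point): Centre of the brush's upright wooden grip ridge: 22 mm thick (x), 64 mm long (y), from 34 mm below to 28 mm above this point, on a head block 50 x 90 x 18 mm. Bristle pack 20 mm (x) by 86 mm (y), firm sideways, its depth set anew each time and not measured: tips 72 to 106 mm below this point. Tips yield 6 mm at about 4.5 N, then are solid; over 15 N spoils them. Feel for the floor. 0.23 kg.
- rest_top (a point): Top middle of the fixed grey plastic brush rest, 72 mm above the counter: two rails along its y axis with a 34 mm open slot between, 110 mm long, 64 mm deep. The brush stands with its block on the rails and its bristles in the slot: brush y along rest y (either way round), brush grip point 52 mm above this point.
- scrap_a_mid (a point): Centre of a plain wood offcut 62 x 36 x 28 mm (long side its x axis), lying in the trough.
- scrap_b_mid (a point): Centre of a plain wood offcut 60 x 32 x 24 mm, lying in the trough.
- scrap_c_mid (a point): Centre of a flat plain wood offcut 62 x 36 x 6 mm, lying in the trough; bristles held well above the floor pass over it.
- cups_tall: Bystander: upright stack of brown paper baking cases, 64 mm across, 120 mm tall. Origin: centre of its underside.
- cups_low: Bystander: upright stack of cream paper baking cases, 80 mm across, 70 mm tall. Origin: centre of its underside.
- jar: Bystander: white jar with steel lid, 70 mm across, 90 mm tall. Origin: centre of its underside.

How it is judged:
By the outcome, as a careful person would: the job done as asked, in the order asked, and still so for the second after the job is handed in, with the robot touching nothing.
It also fails if it takes over 72 s, if anything falls off the work surface, if the arm or the gripper's body presses on something with over 40 N, if the wrist force passes 120 N, or if a joint passes its speed limit or range.

## Working session

There is one attempt and no reset: what is moved stays moved. The work goes in short steps, Python scripts to look and compute and a tool call to move; the robot and the scene stay as the last step left them, time stands still between calls to the robot, and variables do not carry over. Pictures are saved under pics/ and viewed, and the job is handed in when it is done.

Besides the shell and the picture viewer there is one more tool, called after "Request:" by a JSON object that holds its "name" and its "arguments", one argument or row to a line. step_arm: Moves the arm, as the interface text tells. Its arguments: {"type":"object","properties":{"hand":{"type":"array","items":{"type":"number"}},"delta_pos":{"type":"array","items":{"type":"array","items":{"type":"number"}}},"rot":{"type":"array","items":{"type":"array","items":{"type":"number"}}}},"required":["hand","delta_pos","rot"]}

```bash
mkdir -p pics; ls; python3 - <<'E'
from plant import env, camera
import cv2,numpy as np
np.set_printoptions(precision=4,suppress=True)
print(env.read_state())
for n in ["scene","top","wrist"]:
    c=camera(n); cv2.imwrite(f"pics/{n}0.png",c["img"])
    print(n,c["intrinsics"],c.get("R"),c.get("t"),c.get("tool_from_camera"))
E
```

```text
pics
{'clock': 0.0, 'joint_positions': array([ 1.179 ,  0.3203,  1.5657,  0.    ,  1.2574, -0.02  ]), 'qvel': array([-0.0001, -0.0001, -0.0006, -0.0004,  0.0015, -0.0004]), 'joint_efforts': array([  0.0007, -41.5531, -23.416 ,   0.    ,   0.0082,  -0.    ]), 'tool_pos': array([0.2087, 0.5353, 0.2305]), 'eef_rot': array([ 0.8256,  0.5642, -0.0008,  0.0005]), 'contact_force': array([0.1028, 0.5251, 0.4798]), 'moment': array([-0.0308, -0.0057,  0.0508]), 'finger_gap': 0.08530338298273998}
scene [[543.2011   0.     317.1632]
 [  0.     543.2011 237.5644]
 [  0.       0.       1.    ]] [[-0.1164  0.9932  0.0035]
 [ 0.839   0.1002 -0.5348]
 [-0.5315 -0.0593 -0.845 ]] [ 0.0674 -0.4376  1.4214] None
top [[445.7661   0.     322.5764]
 [  0.     445.7661 237.4514]
 [  0.       0.       1.    ]] [[-0.0094 -1.     -0.001 ]
 [-0.9847  0.0094 -0.1742]
 [ 0.1742 -0.0007 -0.9847]] [0.0373 0.5956 0.8652] None
wrist [[427.2671   0.     323.4122]
 [  0.     427.2671 236.9255]
 [  0.       0.       1.    ]] None None [[ 1.     -0.0005  0.0005 -0.0002]
 [ 0.0003  0.9493  0.3143 -0.082 ]
 [-0.0006 -0.3143  0.9493 -0.1423]
 [ 0.      0.      0.      1.    ]]
```

View pics/scene0.png

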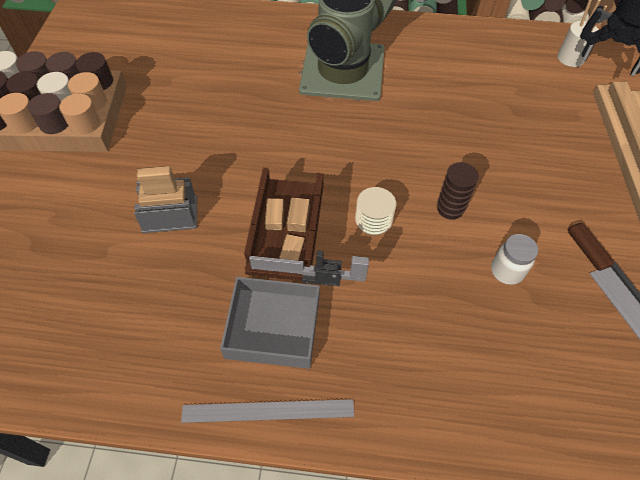

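View pics/top0.png

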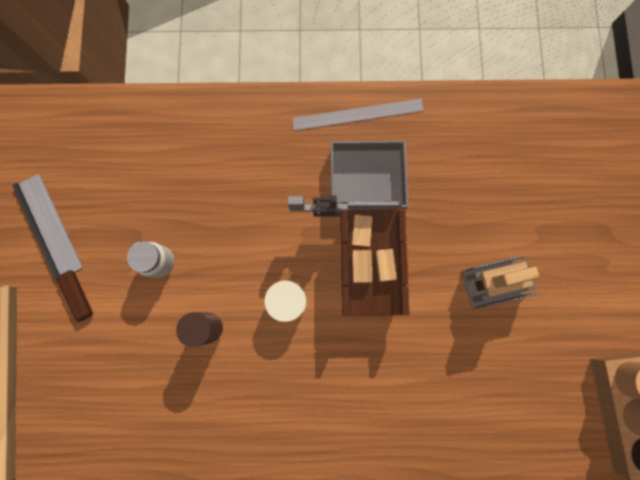

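View pics/wrist0.png

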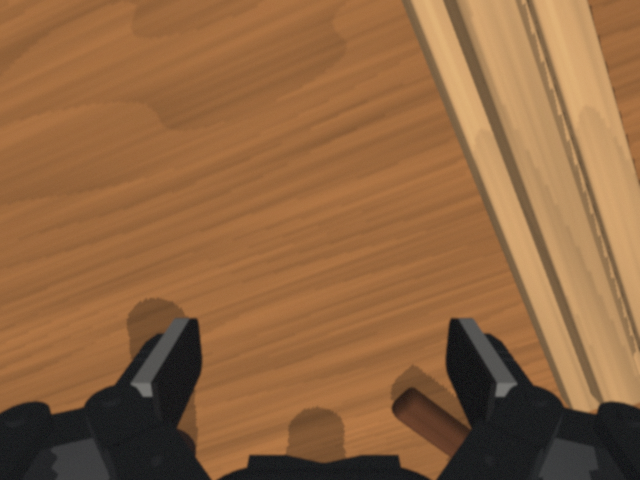

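The scene view shows the trough at (245-325, 170-280), the bin below it, and the brush on its rest at (165,205). In the top view the trough is at cols 342-407, the brush at (508,280), the pawl at (325,206) and the bar handle at (295,202). Next I'll zoom in.

```bash
python3 - <<'E'
import cv2,numpy as np
a=cv2.imread("pics/top0.png")[130:330,270:420]; cv2.imwrite("pics/top0z.png",cv2.resize(a,None,fx=3,fy=3,interpolation=cv2.INTER_CUBIC)[:600])
b=cv2.imread("pics/scene0.png")[160:290,235:385]; cv2.imwrite("pics/sc0z.png",cv2.resize(b,None,fx=4.5,fy=4.5,interpolation=cv2.INTER_CUBIC))
a=cv2.imread("pics/top0.png")[245:315,450:550];b=cv2.imread("pics/scene0.png")[160:240,125:205]
cv2.imwrite("pics/br0z.png",np.hstack([cv2.resize(a,(400,280),interpolation=cv2.INTER_CUBIC),cv2.resize(b,(400,400),interpolation=cv2.INTER_CUBIC)[:280]]))
E
```

```text
(no output)
```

View pics/top0z.png

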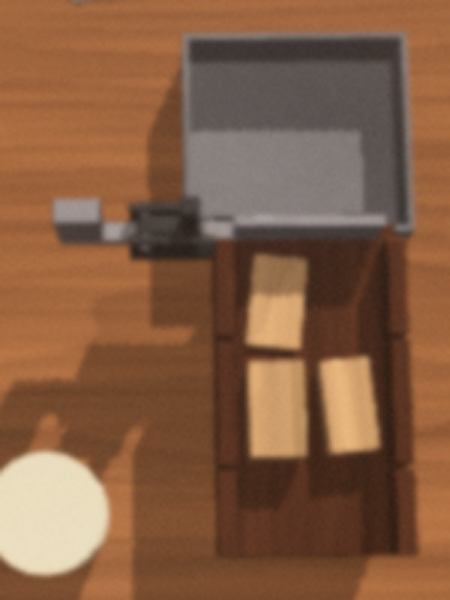

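View pics/sc0z.png

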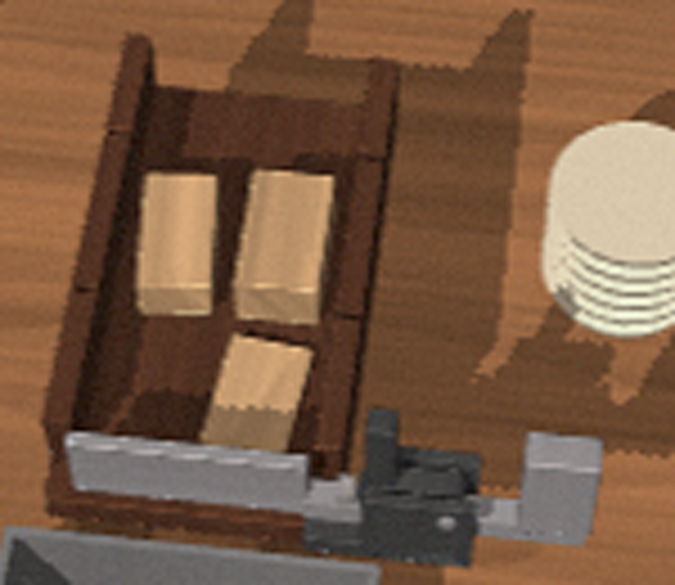

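View pics/br0z.png

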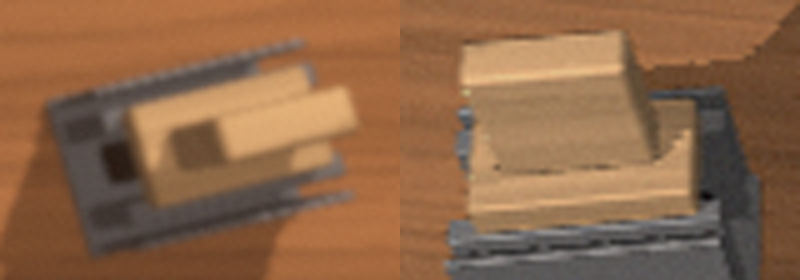

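```bash
cat > h.py <<'E'
import numpy as np,cv2
from scipy.spatial.transform import Rotation as Ro
np.set_printoptions(precision=4,suppress=True)
CAL={}
def cal():
    import pickle,os
    return pickle.load(open('cal.pkl','rb'))
def ray(name,px,T=None):
    K,R,t=cal()[name] if name!='wrist' else (None,)*3
    if name=='wrist':
        K,TC,pos,q=T; d=np.linalg.inv(K)@np.array([*px,1.]); 
        Rt=Ro.from_quat(q).as_matrix()
        return Rt@TC[:3,3]+pos, Rt@TC[:3,:3]@d
    d=np.linalg.inv(K)@np.array([*px,1.]); return -R.T@t, R.T@d
def onz(name,px,z,T=None):
    o,d=ray(name,px,T); return o+d*(z-o[2])/d[2]
def tri(r1,r2):
    (o1,d1),(o2,d2)=r1,r2
    A=np.stack([d1,-d2],1); s,_,_,_=np.linalg.lstsq(A,o2-o1,rcond=None)
    p,q=o1+d1*s[0],o2+d2*s[1]; return (p+q)/2, np.linalg.norm(p-q)
E
python3 - <<'E'
from plant import camera
import pickle
pickle.dump({n:[camera(n)[k] for k in("intrinsics","R","t")] for n in("scene","top")},open('cal.pkl','wb'))
from h import *
T=lambda u,v:(270+u/3-.33,130+v/3-.33)
S=lambda u,v:(235+u/4.5-.4,160+v/4.5-.4)
for nm,t,z in [("Lnear_out",(217,555),.11),("Rnear_out",(417,553),.11),("Lfar_out",(216,240),.11),("Rfar_out",(406,237),.11),("Lin_n",(238,555),.11),("Rin_n",(397,553),.11),
 ("bin TL",(183,35),.05),("bin TR",(408,35),.05),("bin BR",(412,233),.05)]:
    print(nm,onz('top',T(*t),z))
# scene
for nm,t,z in [("Lnear",(390,62),.11),("Rnear",(138,38),.11)]:
    print('scene',nm,onz('scene',S(*t),z))
# handle top: centre in both, tri
print('handle top',tri(ray('top',T(77,211)),ray('scene',S(563,451))))
print('tab top',tri(ray('top',T(152,226)),ray('scene',S(381,412))))
print('cups_low top z.07',onz('top',(285.3,301.5),.07))
# brush ridge top corners top-view: crop origin 450,245 scale 4
B=lambda u,v:(450+u/4-.4,245+v/4-.4)
C=lambda u,v:(125+u/5-.4,160+v/5-.4)
for a in [(217,127),(350,87),(358,127),(222,165)]: print('ridge',onz('top',B(*a),.152))
for a in [(60,45),(222,32),(232,68),(65,85)]: print('ridge s',onz('scene',C(*a),.152))
print('rest corners',[onz('top',B(*a),.072) for a in [(50,105),(95,252),(302,42),(352,195)]])
E
```

```text
Lnear_out [ 0.4388 -0.0032  0.11  ]
Rnear_out [ 0.4389 -0.1278  0.11  ]
Lfar_out [ 0.6403 -0.006   0.11  ]
Rfar_out [ 0.6411 -0.1294  0.11  ]
Lin_n [ 0.4387 -0.0163  0.11  ]
Rin_n [ 0.439  -0.1154  0.11  ]
bin TL [0.8056 0.0124 0.05  ]
bin TR [ 0.804  -0.1485  0.05  ]
bin BR [ 0.6585 -0.1452  0.05  ]
scene Lnear [ 0.4384 -0.0086  0.11  ]
scene Rnear [ 0.4381 -0.123   0.11  ]
handle top (array([0.651 , 0.0823, 0.146 ]), np.float64(0.00043265151351678486))
tab top (array([0.6417, 0.023 , 0.1471]), np.float64(0.024865056994368848))
cups_low top z.07 [0.4655 0.1063 0.07  ]
ridge [ 0.504  -0.2943  0.152 ]
ridge [ 0.5215 -0.3559  0.152 ]
ridge [ 0.5034 -0.3578  0.152 ]
ridge [ 0.4869 -0.2952  0.152 ]
ridge s [ 0.503  -0.3599  0.152 ]
ridge s [ 0.4892 -0.2997  0.152 ]
ridge s [ 0.5062 -0.2912  0.152 ]
ridge s [ 0.5219 -0.3523  0.152 ]
rest corners [array([ 0.5224, -0.2448,  0.072 ]), array([ 0.4501, -0.2622,  0.072 ]), array([ 0.5528, -0.3727,  0.072 ]), array([ 0.4767, -0.3905,  0.072 ])]
```

Request:
{"name": "step_arm", "arguments": {
  "hand": [1,1,1,1,1,1,1,1,1,1,1,1],
  "delta_pos": [
    [0,0,-8],
    [0,0,-8],
    [0,0,-8],
    [0,0,-8],
    [0,0,-8],
    [0,0,-8],
    [0,0,-8],
    [0,0,-8],
    [0,0,-8],
    [30,34,0],
    [30,34,0],
    [30,34,0]
  ],
  "rot": [
    [0,0,0.1345],
    [0,0,0.1345],
    [0,0,0.1345],
    [0,0,0.1345],
    [0,0,0.1345],
    [0,0,0.1345],
    [0,0,0.1345],
    [0,0,0.1345],
    [0,0,0.1345],
    [0,0,0],
    [0,0,0],
    [0,0,0]
  ]
}}

```text
clock: 1.65
tool_pos: [0.2983, 0.4316, 0.3033]
eef_rot: [1.0, -0.005, 0.0, -0.0]
contact_force: [-0.4, -0.5, 0.3]
finger_gap: 0.0855
```

Request:
{"name": "step_arm", "arguments": {
  "hand": [0,0,0,0,0,0,0,0,0,0,0],
  "delta_pos": [
    [32,35,0],
    [32,35,0],
    [32,35,0],
    [32,35,0],
    [32,35,0],
    [32,35,0],
    [32,35,0],
    [32,35,0],
    [32,35,0],
    [32,35,0],
    [20,20,0]
  ],
  "rot": [
    [0,0,0],
    [0,0,0],
    [0,0,0],
    [0,0,0],
    [0,0,0],
    [0,0,0],
    [0,0,0],
    [0,0,0],
    [0,0,0],
    [0,0,0],
    [0,0,0]
  ]
}}

```text
clock: 2.75
tool_pos: [0.6352, 0.0558, 0.3028]
eef_rot: [1.0, -0.007, 0.0, 0.0]
contact_force: [0.5, 0.9, -0.1]
finger_gap: -0.0001
```

```bash
cat >> h.py <<'E'
def snap(fn):
    from plant import env,camera
    import pickle
    s=env.read_state(); c=camera('wrist'); cv2.imwrite(f'pics/{fn}.png',c['img'])
    T=(c['intrinsics'],c['tool_from_camera'],s['tool_pos'],s['eef_rot'])
    pickle.dump(T,open(f'pics/{fn}.pkl','wb'))
    R=Ro.from_quat(s['eef_rot']).as_matrix()
    print(s['clock'],s['tool_pos'],'phi',np.degrees(np.arctan2(R[1,0],R[0,0])),'z',R[:,2],'F',s['contact_force'],s['finger_gap'],s['joint_positions'])
    return T
E
python3 -c "
from h import *
snap('w1')"
```

```text
2.75 [0.6352 0.0558 0.3028] phi -0.8028937368863783 z [ 0.0003 -0.0008 -1.    ] F [ 0.4699  0.8922 -0.0956] -0.0001215918344921746 [ 0.0699  0.3901  1.2802 -0.0008  1.4711  0.084 ]
```

View pics/w1.png

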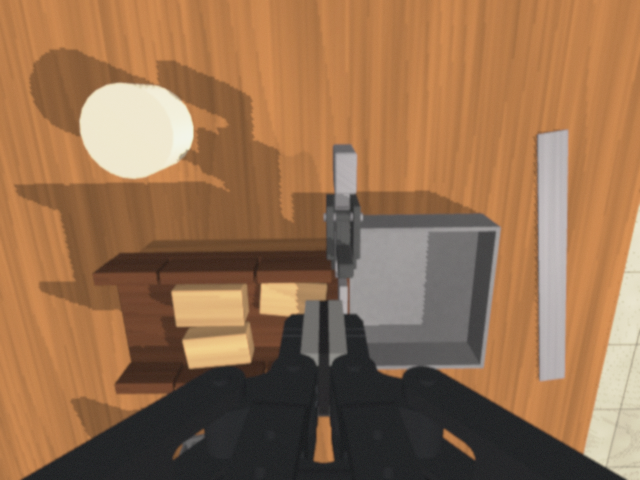

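The wrist view shows the handle plate at about (345,160), the pawl cheeks at (343,220), the tab near (345,268), and the offcuts to the left. I'll zoom in on the pawl.

```bash
python3 -c "
from h import *
a=cv2.imread('pics/w1.png')[135:320,290:400]; cv2.imwrite('pics/w1z.png',cv2.resize(a,None,fx=3.2,fy=3.2,interpolation=cv2.INTER_CUBIC))
a=cv2.imread('pics/w1.png')[235:400,90:350]; cv2.imwrite('pics/w1y.png',cv2.resize(a,None,fx=3,fy=3,interpolation=cv2.INTER_CUBIC))"
```

```text
(no output)
```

View pics/w1z.png

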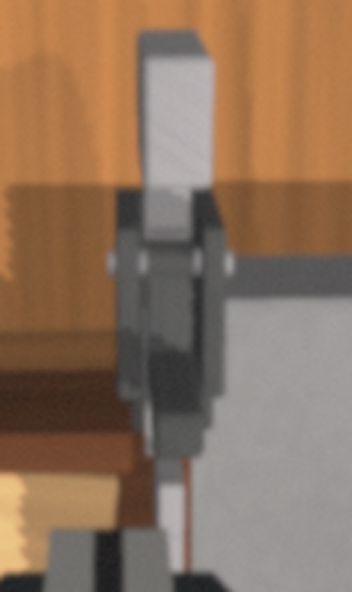

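View pics/w1y.png

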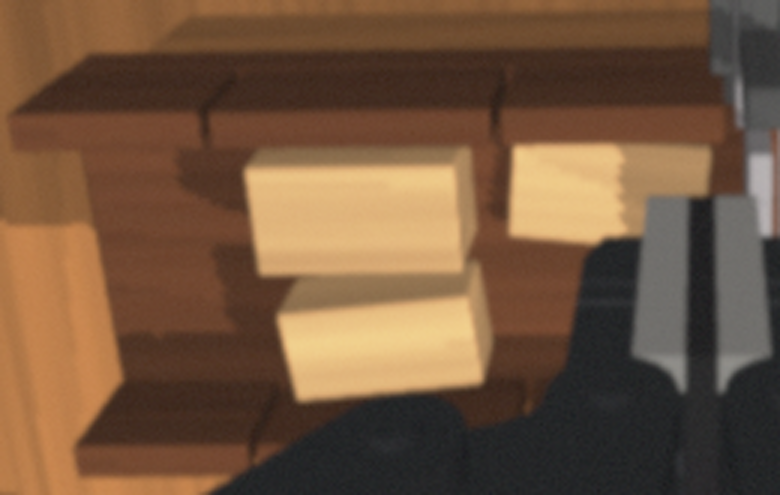

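```bash
python3 -c "
from h import *
import pickle
T=pickle.load(open('pics/w1.pkl','rb'))
Z=lambda u,v:(290+u/3.2-.3,135+v/3.2-.3)
Y=lambda u,v:(90+u/3-.3,235+v/3-.3)
f=lambda p,z:onz('wrist',p,z,T)
print('pivot',f(Z(112,263),.104),f(Z(230,263),.104))
print('tab top',f(Z(180,436),.154), f(Z(155,458),.154),f(Z(203,416),.154))
print('handle top',[f(Z(*a),.146) for a in[(145,58),(213,60),(145,187),(211,187)]])
print('tab scene',onz('scene',(235+381/4.5-.4,160+412/4.5-.4),.154))
for nm,p,z in [('L out near',(88,55),.11),('L in near',(10,115),.11),('L in far',(725,105),.11),('R in near',(123,380),.11),('R out near',(80,447),.11)]: print(nm,f(Y(*p),z))
for nm,ps,z in [('A',[(245,167),(468,165),(465,272),(258,277)],.103),('B',[(278,315),(475,293),(485,382),(297,402)],.099),('C',[(513,145),(712,145),(710,240),(508,235)],.081)]:
  q=np.array([f(Y(*p),z)for p in ps]);print(nm,q[:,:2].tolist(),q.mean(0))
"
```

```text
pivot [0.635  0.0413 0.104 ] [0.6656 0.0409 0.104 ]
tab top [0.6501 0.0138 0.154 ] [0.6443 0.0083 0.154 ] [0.6554 0.0186 0.154 ]
handle top [array([0.6428, 0.099 , 0.146 ]), array([0.6575, 0.0983, 0.146 ]), array([0.6426, 0.0705, 0.146 ]), array([0.6573, 0.0703, 0.146 ])]
tab scene [0.6466 0.011  0.154 ]
L out near [0.4627 0.0142 0.11  ]
L in near [ 0.4376 -0.0036  0.11  ]
L in far [ 0.6401 -0.0035  0.11  ]
R in near [ 0.456  -0.0913  0.11  ]
R out near [ 0.4388 -0.1153  0.11  ]
A [[0.4993087304216174, -0.023985120976831836], [0.5646969971149798, -0.02431203579972216], [0.5612596375283573, -0.059717683693825324], [0.4986314668439193, -0.060488621216776006]] [ 0.531  -0.0421  0.103 ]
B [[0.501578458216436, -0.07615399286975577], [0.5629410652774263, -0.06934432695587248], [0.5638663796039597, -0.10123180925190103], [0.5038720359260095, -0.10771219958877795]] [ 0.5331 -0.0886  0.099 ]
C [[0.5746207789574618, -0.02806957948945929], [0.6363456279961315, -0.028984683323121124], [0.6353239939981679, -0.06200998731557797], [0.5711441381150767, -0.059270416777375906]] [ 0.6044 -0.0446  0.081 ]
```

Request:
{"name": "step_arm", "arguments": {
  "hand": [0,0,0,0,0,0,0,0],
  "delta_pos": [
    [8,35,0],
    [8,36,0],
    [0,0,40],
    [0,0,40],
    [0,0,40],
    [0,0,25],
    [0,0,12],
    [0,0,0]
  ],
  "rot": [
    [0,0,0],
    [0,0,0],
    [0,0,0],
    [0,0,0],
    [0,0,0],
    [0,0,0],
    [0,0,0],
    [0,0,0]
  ]
}}

```text
clock: 3.6
tool_pos: [0.6478, -0.0121, 0.1448]
eef_rot: [1.0, -0.006, -0.002, -0.0]
contact_force: [0.3, 0.7, 0.5]
finger_gap: 0.0001
```

Request:
{"name": "step_arm", "arguments": {
  "hand": [0,0,0,0,0,0,0,0],
  "delta_pos": [
    [0,-6,0],
    [0,-6,0],
    [0,-6,0],
    [0,-6,0],
    [0,-6,0],
    [0,-6,0],
    [0,-1,0],
    [0,0,0]
  ],
  "rot": [
    [0,0,0],
    [0,0,0],
    [0,0,0],
    [0,0,0],
    [0,0,0],
    [0,0,0],
    [0,0,0],
    [0,0,0]
  ]
}}

```text
clock: 4.4
tool_pos: [0.6502, 0.0255, 0.1487]
eef_rot: [1.0, -0.005, 0.002, -0.0]
contact_force: [-0.2, -2.3, 7.3]
finger_gap: -0.0
```

```bash
python3 -c "
from h import *
snap('w2')
a=cv2.imread('pics/w2.png');cv2.imwrite('pics/w2z.png',a[100:420,200:500])
from plant import camera
a=camera('scene')['img'][200:300,260:400];cv2.imwrite('pics/s2z.png',cv2.resize(a,None,fx=4.5,fy=4.5,interpolation=cv2.INTER_CUBIC))
"
```

```text
4.4 [0.6502 0.0255 0.1487] phi -0.6274213582923651 z [ 0.0043  0.0006 -1.    ] F [-0.2497 -2.2744  7.298 ] -5.407819412330372e-06 [0.0213 0.4922 1.5035 0.0005 1.1416 0.0321]
```

View pics/w2z.png

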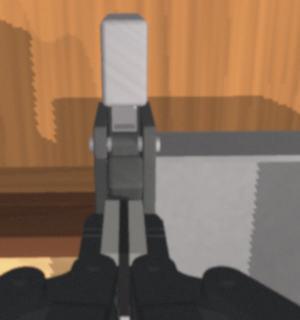

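View pics/s2z.png

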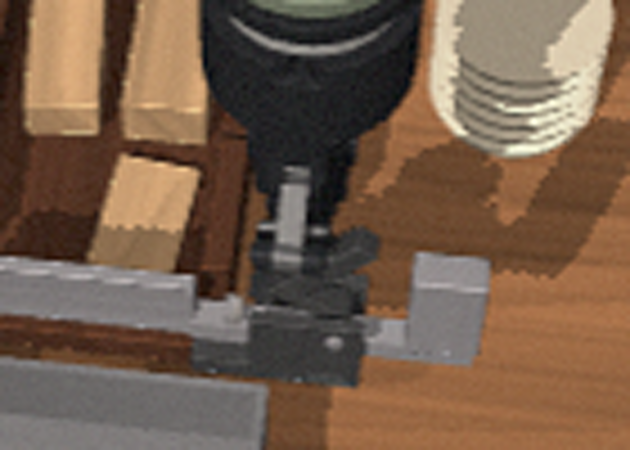

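Request:
{"name": "step_arm", "arguments": {
  "hand": [0,0,0,1,1,1,1],
  "delta_pos": [
    [0,6,0],
    [0,6,-15],
    [0,0,-35],
    [0,0,-35],
    [0,0,-30],
    [0,-30,0],
    [0,0,0]
  ],
  "rot": [
    [0,0,0],
    [0,0,0],
    [0,0,0],
    [0,0,0],
    [0,0,0],
    [0,0,0],
    [0,0,0]
  ]
}}

```text
clock: 5.2
tool_pos: [0.6493, 0.0459, 0.2621]
eef_rot: [1.0, -0.005, 0.001, -0.002]
contact_force: [0.1, 0.1, 0.7]
finger_gap: 0.058
```

```bash
python3 -c "
from h import *
snap('w3')
a=cv2.imread('pics/w3.png');cv2.imwrite('pics/w3z.png',cv2.resize(a[60:320,250:450],None,fx=2.2,fy=2.2,interpolation=cv2.INTER_CUBIC))
from plant import camera
a=camera('scene')['img'][200:300,260:400];cv2.imwrite('pics/s3z.png',cv2.resize(a,None,fx=4.5,fy=4.5,interpolation=cv2.INTER_CUBIC))
"
```

```text
5.2 [0.6493 0.0459 0.2621] phi -0.5190420790159871 z [ 0.0014  0.0031 -1.    ] F [0.0688 0.0944 0.7366] 0.05802693444263413 [0.0514 0.4257 1.3236 0.0031 1.3908 0.0599]
```

View pics/w3z.png

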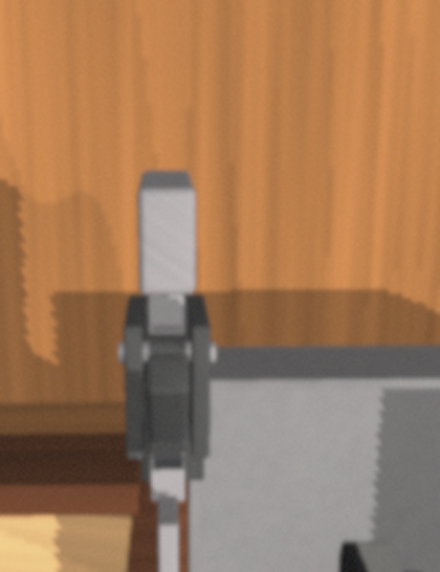

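View pics/s3z.png

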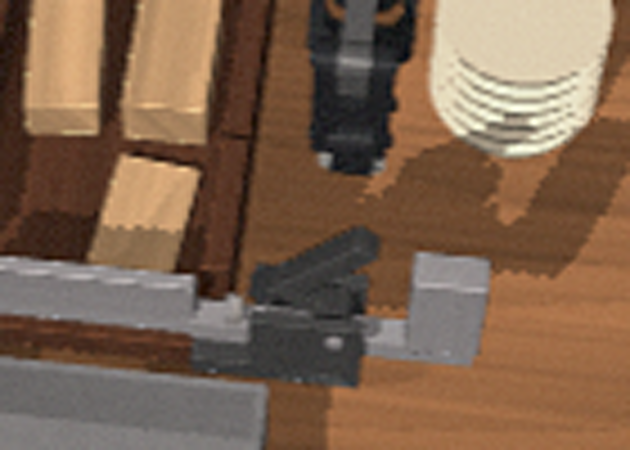

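Request:
{"name": "step_arm", "arguments": {
  "hand": [1,1,1,1,1,1,1,1,0,0,0,0],
  "delta_pos": [
    [1,-41,0],
    [0,0,0],
    [0,0,40],
    [0,0,40],
    [0,0,40],
    [0,0,25],
    [0,0,8],
    [0,0,0],
    [0,0,0],
    [0,0,0],
    [0,0,0],
    [0,0,0]
  ],
  "rot": [
    [0,0,0],
    [0,0,0],
    [0,0,0],
    [0,0,0],
    [0,0,0],
    [0,0,0],
    [0,0,0],
    [0,0,0],
    [0,0,0],
    [0,0,0],
    [0,0,0],
    [0,0,0]
  ]
}}

```text
clock: 6.5
tool_pos: [0.6511, 0.0837, 0.1094]
eef_rot: [1.0, -0.006, 0.001, -0.0]
contact_force: [-0.1, 0.6, -0.1]
finger_gap: 0.028
```

Request:
{"name": "step_arm", "arguments": {
  "hand": [0,0,0,0,0,0,0,0,0,0,0,0],
  "delta_pos": [
    [0,0,0],
    [0,0,0],
    [0,0,0],
    [0,-5,0],
    [0,-12,0],
    [0,-15,0],
    [0,-15,0],
    [0,-15,0],
    [0,-15,0],
    [0,-15,0],
    [0,-8,0],
    [0,0,0]
  ],
  "rot": [
    [0,0,0],
    [0,0,0],
    [0,0,0],
    [0,0,0],
    [0,0,0],
    [0,0,0],
    [0,0,0],
    [0,0,0],
    [0,0,0],
    [0,0,0],
    [0,0,0],
    [0,0,0]
  ]
}}

```text
clock: 7.7
tool_pos: [0.6511, 0.1855, 0.1091]
eef_rot: [1.0, -0.005, -0.0, -0.001]
contact_force: [-4.1, 2.3, 7.0]
finger_gap: 0.0153
```

Request:
{"name": "step_arm", "arguments": {
  "hand": [0,0,0,0],
  "delta_pos": [
    [0,-3,0],
    [0,-3,0],
    [0,-2,0],
    [0,0,0]
  ],
  "rot": [
    [0,0,0],
    [0,0,0],
    [0,0,0],
    [0,0,0]
  ]
}}

```text
clock: 8.1
tool_pos: [0.6511, 0.1887, 0.109]
eef_rot: [1.0, -0.005, -0.001, 0.003]
contact_force: [-4.6, -10.1, 7.3]
finger_gap: 0.0155
```

At the stop: 105 mm of travel and about 10 N of resistance. Releasing now.

Request:
{"name": "step_arm", "arguments": {
  "hand": [0,1,1,1,1,1,1,1,1,1,1],
  "delta_pos": [
    [0,3,0],
    [0,2,0],
    [0,0,0],
    [0,0,0],
    [0,0,0],
    [0,0,-30],
    [0,0,-40],
    [0,0,-45],
    [0,0,-45],
    [0,45,0],
    [0,40,0]
  ],
  "rot": [
    [0,0,0],
    [0,0,0],
    [0,0,0],
    [0,0,0],
    [0,0,0],
    [0,0,0],
    [0,0,0],
    [0,0,0],
    [0,0,0],
    [0,0,0],
    [0,0,0]
  ]
}}

```text
clock: 9.2
tool_pos: [0.6516, 0.1015, 0.2703]
eef_rot: [1.0, -0.005, 0.002, -0.0]
contact_force: [1.0, -0.1, -0.4]
finger_gap: 0.0854
```

```bash
python3 -c "
from h import *
snap('w4')
"
```

```text
9.2 [0.6516 0.1015 0.2703] phi -0.5316725853493491 z [ 0.0042  0.0003 -1.    ] F [ 1.0123 -0.1363 -0.3806] 0.0853906633313755 [ 0.1373  0.4355  1.2877 -0.0003  1.4141  0.1466]
```

View pics/w4.png

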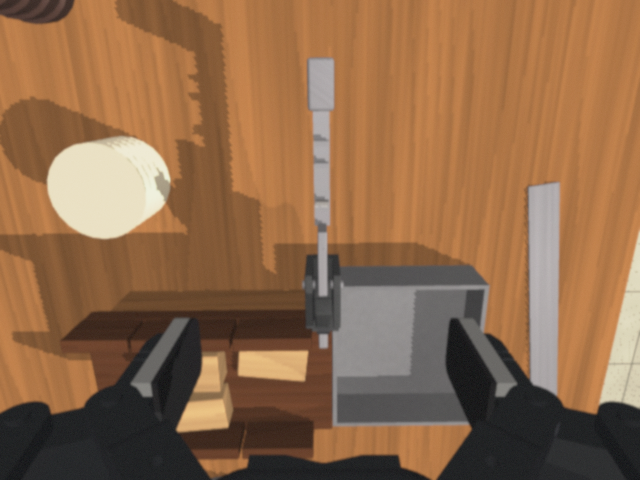

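The gate is drawn clear, the pawl stays tipped over, and the cups are untouched. Moving to the brush.

Request:
{"name": "step_arm", "arguments": {
  "hand": [1,1,1,1,1,1,1,1,1,1,1,1],
  "delta_pos": [
    [-14.4,43,0],
    [-14.4,43,0],
    [-14.4,43,0],
    [-14.4,43,0],
    [-14.4,43,0],
    [-14.4,43,0],
    [-14.4,43,0],
    [-14.4,43,0],
    [-14.4,43,0],
    [-14.4,42,0],
    [0,0,0],
    [0,0,0]
  ],
  "rot": [
    [0,0,0],
    [0,0,0],
    [0,0,0],
    [0,0,0],
    [0,0,0],
    [0,0,0],
    [0,0,0],
    [0,0,0],
    [0,0,0],
    [0,0,-0.095],
    [0,0,-0.095],
    [0,0,-0.095]
  ]
}}

```text
clock: 10.45
tool_pos: [0.5014, -0.3271, 0.2678]
eef_rot: [0.991, 0.137, -0.0, -0.0]
contact_force: [-0.3, 0.2, -0.2]
finger_gap: 0.0855
```

```bash
python3 -c "
from h import *
snap('w5')
"
```

```text
10.45 [ 0.5014 -0.3271  0.2678] phi 15.713023589706054 z [-0.0003  0.0007 -1.    ] F [-0.2987  0.156  -0.1822] 0.08547261127745416 [-0.5975  0.3383  1.4447  0.0004  1.3592 -0.8718]
```

View pics/w5.png

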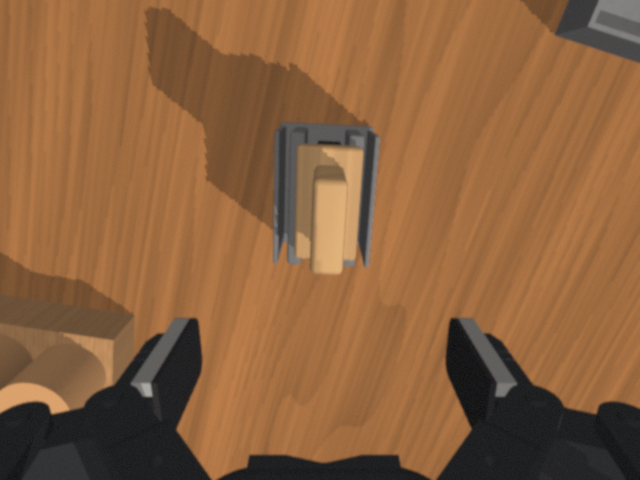

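```bash
python3 -c "
from h import *
import pickle
T=pickle.load(open('pics/w5.pkl','rb'))
a=cv2.imread('pics/w5.png')[110:290,250:400];cv2.imwrite('pics/w5z.png',cv2.resize(a,None,fx=3.3,fy=3.3,interpolation=cv2.INTER_CUBIC))
q=np.array([onz('wrist',p,.152,T) for p in [(315,181),(347,181),(342,273),(312,273)]]);print(q,q.mean(0))
d=(q[0]+q[1]-q[2]-q[3]);print(np.linalg.norm(d)/2,np.degrees(np.arctan2(d[1],d[0]))-90)
q=np.array([onz('wrist',p,.09,T) for p in [(298,146),(363,148),(358,262),(297,260)]]);print(q,q.mean(0))
"
```

```text
[[ 0.4868 -0.298   0.152 ]
 [ 0.5056 -0.2927  0.152 ]
 [ 0.5199 -0.3518  0.152 ]
 [ 0.501  -0.3571  0.152 ]] [ 0.5033 -0.3249  0.152 ]
0.060802378825396915 13.547035856932354
[[ 0.4699 -0.288   0.09  ]
 [ 0.5165 -0.2764  0.09  ]
 [ 0.5395 -0.3638  0.09  ]
 [ 0.4919 -0.3754  0.09  ]] [ 0.5044 -0.3259  0.09  ]
```

View pics/w5z.png

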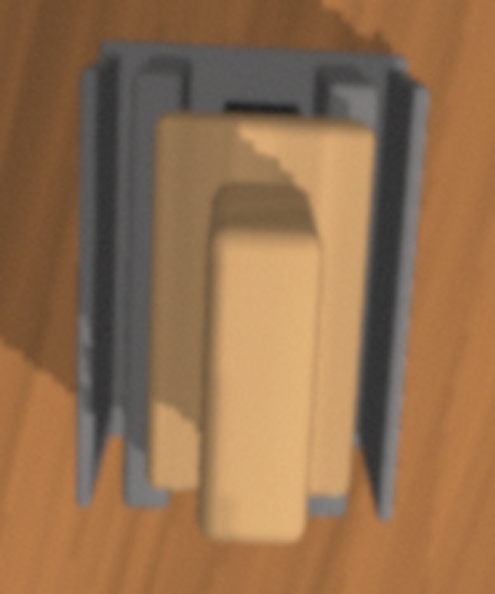

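```bash
python3 -c "
from h import *
import pickle
T=pickle.load(open('pics/w5.pkl','rb'))
Z=lambda p:(250+p[0]/3.3-.35,110+p[1]/3.3-.35)
def go(ps,z):
  q=np.array([onz('wrist',Z(p),z,T) for p in ps]);d=(q[0]+q[1]-q[2]-q[3]);e=q[1]+q[2]-q[0]-q[3]
  print(q.mean(0),np.linalg.norm(d)/2,np.linalg.norm(e)/2,np.degrees(np.arctan2(d[1],d[0]))-90,np.degrees(np.arctan2(e[1],e[0])))
go([(212,232),(320,234),(305,541),(202,538)],.152)
go([(160,115),(375,122),(350,495),(150,487)],.09)
go([(80,70),(428,90),(388,520),(80,505)],.09)
"
```

```text
[ 0.5029 -0.3248  0.152 ] 0.06135127787179559 0.02019412442013016 13.668750153938873 14.239960068975552
[ 0.5033 -0.3245  0.09  ] 0.08914485626039305 0.048357075629988734 13.26979127884782 13.5404437502624
[ 0.4996 -0.3241  0.09  ] 0.10317857067149176 0.07627680539771117 13.106628114936171 12.58021127756769
```

Request:
{"name": "step_arm", "arguments": {
  "hand": [1,1,1,1,1,1,1,0,0,0,0,0],
  "delta_pos": [
    [2.2,-1.7,0],
    [0,0,40],
    [0,0,40],
    [0,0,40],
    [0,0,30],
    [0,0,12],
    [0,0,0],
    [0,0,0],
    [0,0,0],
    [0,0,0],
    [0,0,0],
    [0,0,0]
  ],
  "rot": [
    [0,0,0.037],
    [0,0,0],
    [0,0,0],
    [0,0,0],
    [0,0,0],
    [0,0,0],
    [0,0,0],
    [0,0,0],
    [0,0,0],
    [0,0,0],
    [0,0,0],
    [0,0,0]
  ]
}}

```text
clock: 11.7
tool_pos: [0.5039, -0.3237, 0.1073]
eef_rot: [0.993, 0.118, 0.001, 0.0]
contact_force: [-1.1, -0.0, 3.9]
finger_gap: 0.0215
```

Request:
{"name": "step_arm", "arguments": {
  "hand": [0,0,0],
  "delta_pos": [
    [0,0,0],
    [0,0,0],
    [0,0,0]
  ],
  "rot": [
    [0,0,0],
    [0,0,0],
    [0,0,0]
  ]
}}

```text
clock: 12.0
tool_pos: [0.5039, -0.3237, 0.1073]
eef_rot: [0.993, 0.118, 0.001, 0.0]
contact_force: [-1.9, 0.6, 5.6]
finger_gap: 0.0213
```

```bash
python3 -c "
from h import *
snap('w6')
"
```

```text
12.0 [ 0.5039 -0.3237  0.1073] phi 13.548768175950737 z [ 0.0012 -0.0008 -1.    ] F [-1.9409  0.6483  5.6156] 0.02129026030879073 [-0.5902  0.4563  1.6838 -0.      1.0001 -0.8267]
```

Request:
{"name": "step_arm", "arguments": {
  "hand": [0,0,0,0,0,0,0,0],
  "delta_pos": [
    [0,0,-15],
    [0,0,-30],
    [0,0,-40],
    [0,0,-40],
    [0,0,0],
    [0,0,0],
    [0,0,0],
    [0,0,0]
  ],
  "rot": [
    [0,0,0],
    [0,0,0],
    [0,0,0],
    [0,0,0],
    [0,0,0.082],
    [0,0,0.082],
    [0,0,0.082],
    [0,0,0]
  ]
}}

```text
clock: 12.85
tool_pos: [0.5033, -0.3231, 0.2304]
eef_rot: [1.0, -0.005, -0.001, -0.001]
contact_force: [-0.2, -0.9, -3.3]
finger_gap: 0.0213
```

```bash
python3 -c "
from h import *
snap('w7')
from plant import camera
a=camera('scene')['img'][100:280,100:300];cv2.imwrite('pics/s7z.png',cv2.resize(a,None,fx=3,fy=3,interpolation=cv2.INTER_CUBIC))
"
```

```text
12.85 [ 0.5033 -0.3231  0.2304] phi -0.538559962505659 z [-0.0013  0.0011 -1.    ] F [-0.2433 -0.9358 -3.3409] 0.021335683660137078 [-0.5901  0.3575  1.5098  0.0002  1.276  -0.5808]
```

View pics/s7z.png

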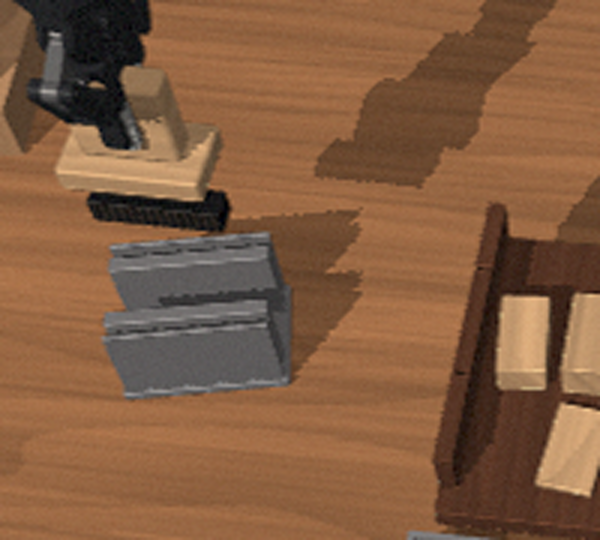

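View pics/w7.png

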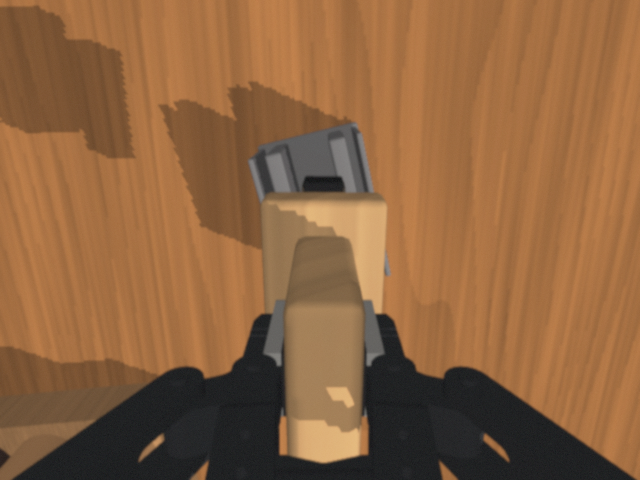

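```bash
python3 -c "
from h import *
for p in [(217,230),(93,215)]:
  o,d=ray('scene',(100+p[0]/3-.33,100+p[1]/3-.33))
  s=(0.513-o[0])/d[0];print(o+d*s)
"
```

```text
[ 0.513  -0.2876  0.1514]
[ 0.513  -0.3678  0.1547]
```

Request:
{"name": "step_arm", "arguments": {
  "hand": [0,0,0,0,0,0,0,0,0,0],
  "delta_pos": [
    [-5,-32,0],
    [-5,-32,0],
    [-5,-32,0],
    [-5,-32,0],
    [-5,-32,0],
    [-5,-32,0],
    [-5,-32,0],
    [-5,-32,0],
    [0,0,0],
    [0,0,0]
  ],
  "rot": [
    [0,0,0],
    [0,0,0],
    [0,0,0],
    [0,0,0],
    [0,0,0],
    [0,0,0],
    [0,0,0],
    [0,0,0],
    [0,0,0],
    [0,0,0]
  ]
}}

```text
clock: 13.95
tool_pos: [0.4661, -0.0668, 0.2313]
eef_rot: [1.0, -0.003, 0.0, 0.0]
contact_force: [0.1, -0.3, -2.6]
finger_gap: 0.021
```

```bash
python3 -c "
from h import *
snap('w8')
"
```

```text
13.95 [ 0.4661 -0.0668  0.2313] phi -0.3948353754817678 z [ 0.0003 -0.0005 -1.    ] F [ 0.0587 -0.2898 -2.553 ] 0.021034855906432275 [-0.1665  0.1552  1.7885 -0.0005  1.1976 -0.1594]
```

View pics/w8.png

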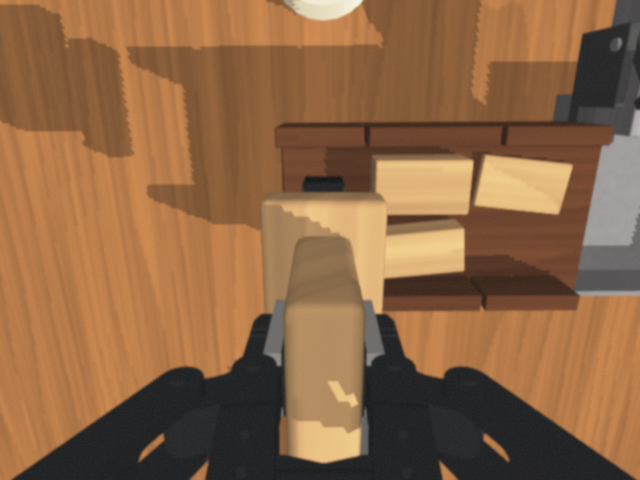

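```bash
python3 -c "
from h import *
import pickle
T=pickle.load(open('pics/w8.pkl','rb'))
f=lambda p,z:print(p,onz('wrist',p,z,T))
for z in(.15,.155,.16): f((323,177.5),z)
for p in [(285,147),(600,142.5),(390,281),(575,289),(278,127),(612,124)]: f(p,.11)
f((390,307),.11);f((575,309),.11);f((278,147),.11);f((612,143),.11)
a=cv2.imread('pics/w8.png')[100:330,250:640];cv2.imwrite('pics/w8z.png',cv2.resize(a,None,fx=2,fy=2,interpolation=cv2.INTER_CUBIC))
"
```

```text
(323, 177.5) [ 0.465  -0.0268  0.15  ]
(323, 177.5) [ 0.465  -0.0259  0.155 ]
(323, 177.5) [ 0.465  -0.0249  0.16  ]
(285, 147) [ 0.442  -0.0153  0.11  ]
(600, 142.5) [ 0.6329 -0.014   0.11  ]
(390, 281) [ 0.5095 -0.1045  0.11  ]
(575, 289) [ 0.6351 -0.1114  0.11  ]
(278, 127) [ 0.4382 -0.0035  0.11  ]
(612, 124) [ 0.638  -0.0032  0.11  ]
(390, 307) [ 0.5103 -0.124   0.11  ]
(575, 309) [ 0.6378 -0.1266  0.11  ]
(278, 147) [ 0.4377 -0.0152  0.11  ]
(612, 143) [ 0.6402 -0.0143  0.11  ]
```

View pics/w8z.png

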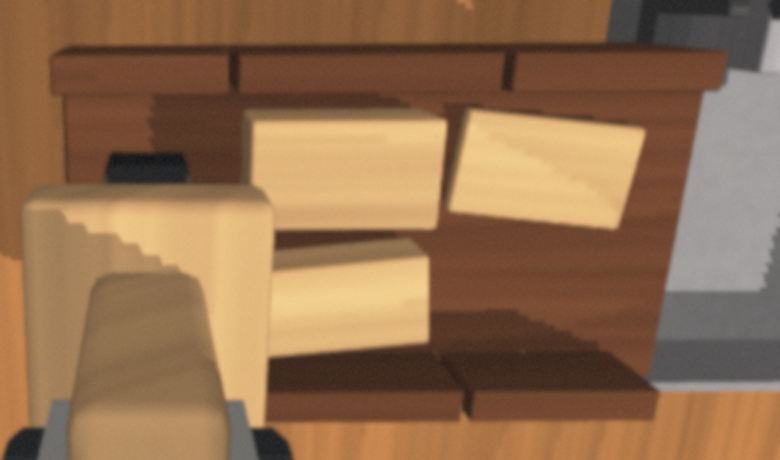

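Request:
{"name": "step_arm", "arguments": {
  "hand": [0,0,0,0,0],
  "delta_pos": [
    [0,-2,30],
    [0,0,25],
    [0,0,10],
    [0,0,0],
    [0,0,0]
  ],
  "rot": [
    [0,0,0],
    [0,0,0],
    [0,0,0],
    [0,0,0],
    [0,0,0]
  ]
}}

```text
clock: 14.5
tool_pos: [0.467, -0.0658, 0.167]
eef_rot: [1.0, -0.005, 0.001, 0.0]
contact_force: [0.4, -1.1, -1.8]
finger_gap: 0.0213
```

Request:
{"name": "step_arm", "arguments": {
  "hand": [0,0],
  "delta_pos": [
    [0,0,3],
    [0,0,0]
  ],
  "rot": [
    [0,0,0],
    [0,0,0]
  ]
}}

```text
clock: 14.7
tool_pos: [0.4666, -0.0653, 0.1639]
eef_rot: [1.0, -0.005, 0.001, 0.0]
contact_force: [-0.5, -0.2, -2.0]
finger_gap: 0.0215
```

Request:
{"name": "step_arm", "arguments": {
  "hand": [0,0],
  "delta_pos": [
    [0,0,3],
    [0,0,0]
  ],
  "rot": [
    [0,0,0],
    [0,0,0]
  ]
}}

```text
clock: 14.9
tool_pos: [0.466, -0.065, 0.1603]
eef_rot: [1.0, -0.005, -0.0, -0.0]
contact_force: [-0.4, 1.0, -2.4]
finger_gap: 0.0211
```

Request:
{"name": "step_arm", "arguments": {
  "hand": [0,0],
  "delta_pos": [
    [0,0,2],
    [0,0,0]
  ],
  "rot": [
    [0,0,0],
    [0,0,0]
  ]
}}

```text
clock: 15.1
tool_pos: [0.466, -0.065, 0.1581]
eef_rot: [1.0, -0.005, -0.0, -0.0]
contact_force: [0.5, -1.2, -1.1]
finger_gap: 0.0213
```

Request:
{"name": "step_arm", "arguments": {
  "hand": [0,0],
  "delta_pos": [
    [0,0,2],
    [0,0,0]
  ],
  "rot": [
    [0,0,0],
    [0,0,0]
  ]
}}

```text
clock: 15.3
tool_pos: [0.4663, -0.0651, 0.1563]
eef_rot: [1.0, -0.005, 0.0, -0.0]
contact_force: [-0.3, -0.6, -0.6]
finger_gap: 0.0215
```

Request:
{"name": "step_arm", "arguments": {
  "hand": [0,0],
  "delta_pos": [
    [0,0,1],
    [0,0,0]
  ],
  "rot": [
    [0,0,0],
    [0,0,0]
  ]
}}

```text
clock: 15.5
tool_pos: [0.4663, -0.0651, 0.1554]
eef_rot: [1.0, -0.005, 0.0, -0.0]
contact_force: [-0.1, 0.9, -0.8]
finger_gap: 0.0214
```

Request:
{"name": "step_arm", "arguments": {
  "hand": [0,0],
  "delta_pos": [
    [0,0,1],
    [0,0,0]
  ],
  "rot": [
    [0,0,0],
    [0,0,0]
  ]
}}

```text
clock: 15.7
tool_pos: [0.4663, -0.0651, 0.1544]
eef_rot: [1.0, -0.005, 0.0, -0.0]
contact_force: [0.1, -0.2, 0.4]
finger_gap: 0.0212
```

Request:
{"name": "step_arm", "arguments": {
  "hand": [0],
  "delta_pos": [
    [0,0,0]
  ],
  "rot": [
    [0,0,0]
  ]
}}

```text
clock: 15.8
tool_pos: [0.4662, -0.0651, 0.1544]
eef_rot: [1.0, -0.005, 0.0, -0.0]
contact_force: [-0.3, 0.3, 0.1]
finger_gap: 0.0216
```

Request:
{"name": "step_arm", "arguments": {
  "hand": [0],
  "delta_pos": [
    [0,0,0]
  ],
  "rot": [
    [0,0,0]
  ]
}}

```text
clock: 15.9
tool_pos: [0.4663, -0.0651, 0.1545]
eef_rot: [1.0, -0.005, 0.0, -0.0]
contact_force: [-0.2, -0.2, -0.4]
finger_gap: 0.0216
```

Request:
{"name": "step_arm", "arguments": {
  "hand": [0],
  "delta_pos": [
    [0,0,0]
  ],
  "rot": [
    [0,0,0]
  ]
}}

```text
clock: 16.0
tool_pos: [0.4663, -0.0651, 0.1544]
eef_rot: [1.0, -0.005, 0.0, -0.0]
contact_force: [-0.5, 0.7, 1.1]
finger_gap: 0.0217
```

Request:
{"name": "step_arm", "arguments": {
  "hand": [0,0,0,0,0,0],
  "delta_pos": [
    [8,0,0],
    [12,0,0],
    [12,0,0],
    [12,0,0],
    [12,0,0],
    [12,0,0]
  ],
  "rot": [
    [0,0,0],
    [0,0,0],
    [0,0,0],
    [0,0,0],
    [0,0,0],
    [0,0,0]
  ]
}}

```text
clock: 16.6
tool_pos: [0.5352, -0.0657, 0.1541]
eef_rot: [1.0, -0.005, -0.0, -0.0]
contact_force: [-2.7, -0.1, 1.4]
finger_gap: 0.021
```

Request:
{"name": "step_arm", "arguments": {
  "hand": [0,0,0,0],
  "delta_pos": [
    [12,0,0],
    [12,0,0],
    [12,0,0],
    [12,0,0]
  ],
  "rot": [
    [0,0,0],
    [0,0,0],
    [0,0,0],
    [0,0,0]
  ]
}}

```text
clock: 17.0
tool_pos: [0.5832, -0.0662, 0.1543]
eef_rot: [1.0, -0.005, 0.0, -0.0]
contact_force: [-2.0, -0.2, 1.6]
finger_gap: 0.0212
```

```bash
python3 -c "
from h import *
snap('w9')
from plant import camera
a=camera('scene')['img'][140:380,200:400];cv2.imwrite('pics/s9z.png',cv2.resize(a,None,fx=2.5,fy=2.5,interpolation=cv2.INTER_CUBIC))
"
```

```text
17.0 [ 0.5832 -0.0662  0.1543] phi -0.5427165322739299 z [ 0.0002  0.0001 -1.    ] F [-2.0258 -0.239   1.6489] 0.02116335891177574 [-0.1327  0.3953  1.6526  0.0001  1.0936 -0.1233]
```

View pics/w9.png

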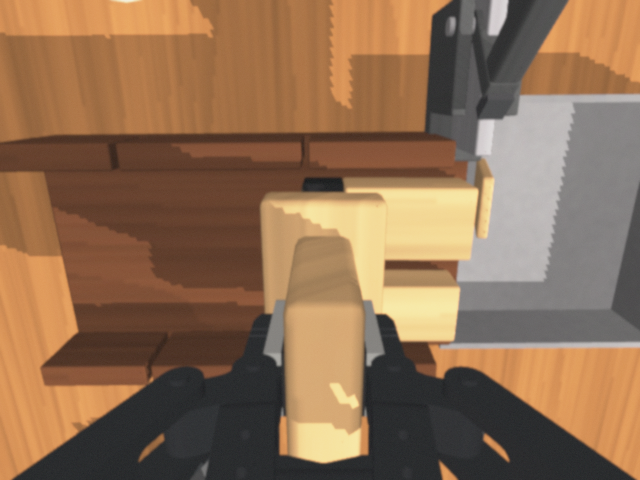

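View pics/s9z.png

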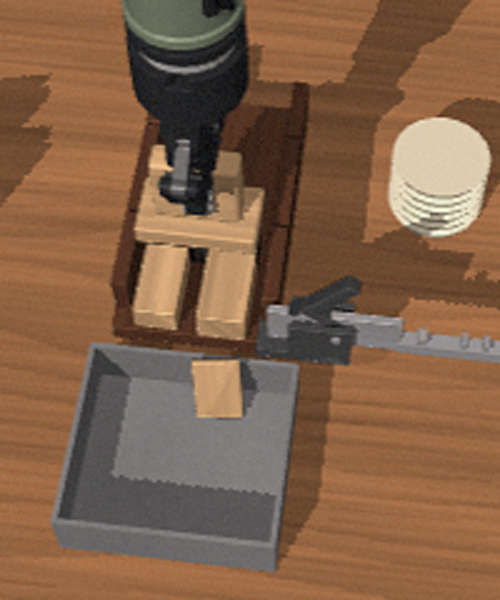

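Request:
{"name": "step_arm", "arguments": {
  "hand": [0,0,0,0,0,0,0,0],
  "delta_pos": [
    [12,0,-0.5],
    [12,0,0],
    [12,0,0],
    [12,0,0],
    [12,0,0],
    [12,0,0],
    [12,0,0],
    [0,0,0]
  ],
  "rot": [
    [0,0,0],
    [0,0,0],
    [0,0,0],
    [0,0,0],
    [0,0,0],
    [0,0,0],
    [0,0,0],
    [0,0,0]
  ]
}}

```text
clock: 17.9
tool_pos: [0.6688, -0.0669, 0.1544]
eef_rot: [1.0, -0.005, 0.002, -0.0]
contact_force: [2.6, 0.1, -1.1]
finger_gap: 0.0215
```

```bash
python3 -c "
from h import *
snap('w10')
from plant import camera
a=camera('scene')['img'][140:380,200:400];cv2.imwrite('pics/s10z.png',cv2.resize(a,None,fx=2.5,fy=2.5,interpolation=cv2.INTER_CUBIC))
"
```

```text
17.9 [ 0.6688 -0.0669  0.1544] phi -0.5288565862552447 z [ 0.0034  0.0001 -1.    ] F [ 2.6038  0.1436 -1.0506] 0.021456846407344667 [-0.1171  0.5207  1.4378  0.0005  1.1797 -0.1081]
```

View pics/w10.png

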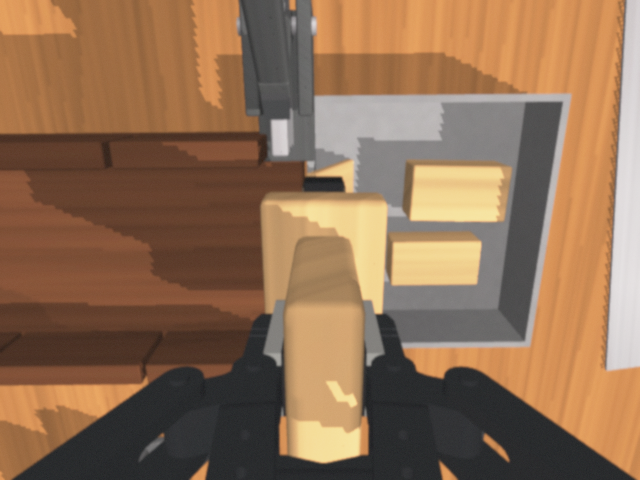

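View pics/s10z.png

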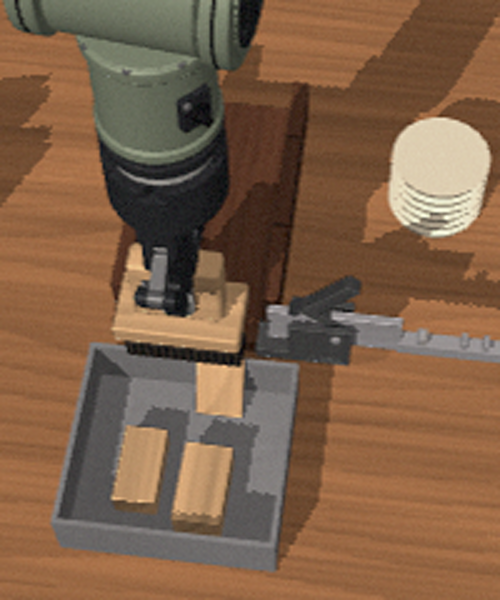

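Request:
{"name": "step_arm", "arguments": {
  "hand": [0,0,0,0,0,0],
  "delta_pos": [
    [0,0,-20],
    [0,0,-35],
    [0,0,-25],
    [-10,40,0],
    [-10,40,0],
    [0,0,0]
  ],
  "rot": [
    [0,0,0],
    [0,0,0],
    [0,0,0],
    [0,0,0],
    [0,0,0],
    [0,0,0]
  ]
}}

```text
clock: 18.6
tool_pos: [0.643, -0.1513, 0.2347]
eef_rot: [1.0, -0.007, -0.001, 0.001]
contact_force: [0.4, 0.6, -2.7]
finger_gap: 0.0214
```

```bash
python3 -c "
from h import *
snap('w11')
from plant import camera
a=camera('scene')['img'][140:380,200:400];cv2.imwrite('pics/s11z.png',cv2.resize(a,None,fx=2.5,fy=2.5,interpolation=cv2.INTER_CUBIC))
"
```

```text
18.6 [ 0.643  -0.1513  0.2347] phi -0.8136483009550664 z [-0.0024 -0.0025 -1.    ] F [ 0.4484  0.6199 -2.6802] 0.02144687364452974 [-0.2471  0.4558  1.3427 -0.003   1.3447 -0.2322]
```

View pics/w11.png

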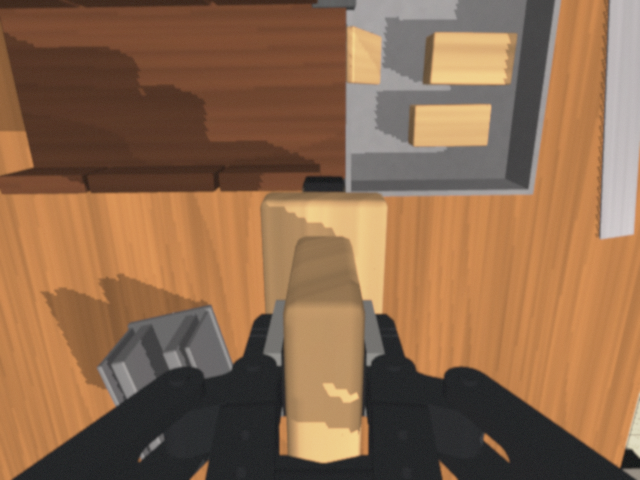

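View pics/s11z.png

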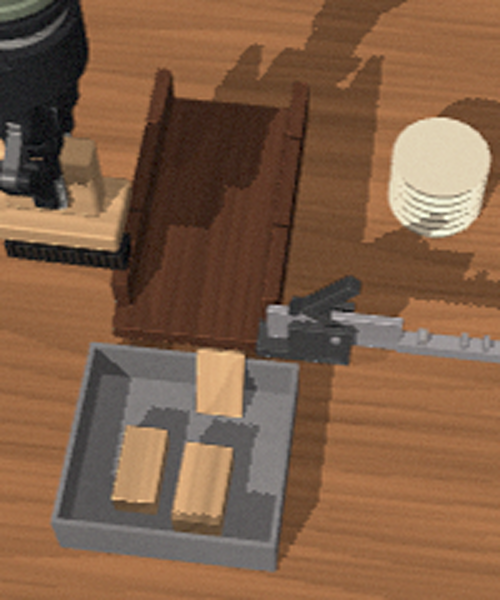

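```bash
python3 -c "
from h import *
import pickle
T=pickle.load(open('pics/w11.pkl','rb'))
a=cv2.imread('pics/w11.png')[0:110,320:420];cv2.imwrite('pics/w11z.png',cv2.resize(a,None,fx=5,fy=5,interpolation=cv2.INTER_CUBIC))
from plant import camera
a=camera('top')['img'][140:230,320:420];cv2.imwrite('pics/t11z.png',cv2.resize(a,None,fx=5,fy=5,interpolation=cv2.INTER_CUBIC))
S=lambda u,v:(200+u/2.5-.3,140+v/2.5-.3)
for w,s in [((347,27),(245,350)),((347,81),(196,350)),((381,38),(242,417)),((379,84),(198,413))]:
  print(tri(ray('wrist',w,T),ray('scene',S(*s))))
"
```

```text
(array([ 0.659 , -0.0276,  0.0626]), np.float64(0.00017417248100278282))
(array([ 0.6599, -0.0631,  0.057 ]), np.float64(0.003990170237419052))
(array([ 0.6885, -0.0279,  0.0071]), np.float64(0.0007871989889918479))
(array([ 0.6882, -0.0623,  0.0052]), np.float64(0.0003138031403982572))
```

View pics/w11z.png

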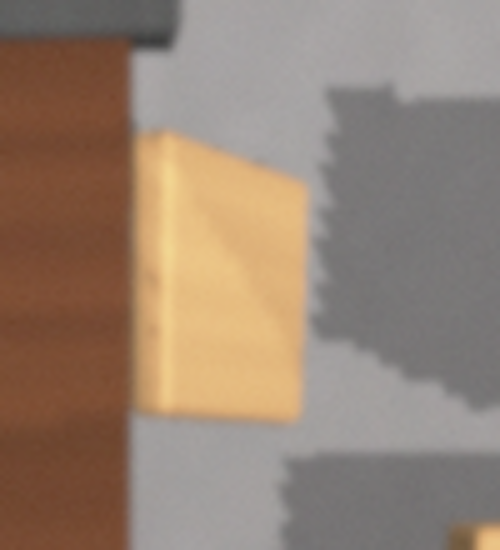

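View pics/t11z.png

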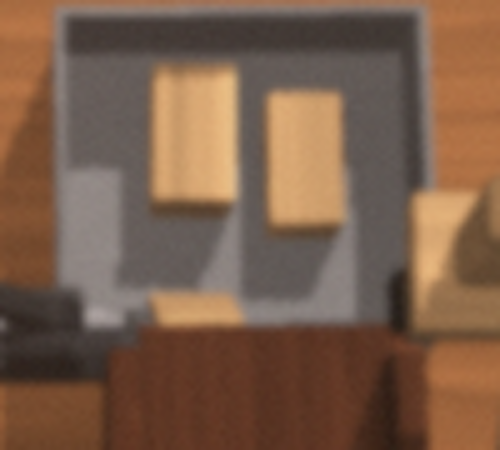

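Offcuts A and B lie flat in the bin. C leans inside it, centre about 10 mm in from the near wall and 33 mm up, below the rim. The trough is empty, so I'm returning the brush.

Request:
{"name": "step_arm", "arguments": {
  "hand": [0,0,0,0,0,0,0,0,0],
  "delta_pos": [
    [-27.3,34.9,0],
    [-27.3,34.9,0],
    [-27.3,34.9,0],
    [-27.3,34.9,0],
    [-27.3,34.9,0],
    [0,0,0],
    [0,0,0],
    [0,0,0],
    [0,0,0]
  ],
  "rot": [
    [0,0,0],
    [0,0,0],
    [0,0,0],
    [0,0,0],
    [0,0,0],
    [0,0,-0.125],
    [0,0,-0.125],
    [0,0,0],
    [0,0,0]
  ]
}}

```text
clock: 19.65
tool_pos: [0.5076, -0.3191, 0.2346]
eef_rot: [0.993, 0.119, -0.0, -0.0]
contact_force: [-0.2, 0.1, -2.1]
finger_gap: 0.0213
```

```bash
python3 -c "
from h import *
snap('w12')
"
```

```text
19.65 [ 0.5076 -0.3191  0.2346] phi 13.709479072234549 z [-0.0002  0.0005 -1.    ] F [-0.1537  0.1492 -2.0545] 0.02132427201661924 [-0.5805  0.3567  1.5003  0.0003  1.285  -0.8199]
```

View pics/w12.png

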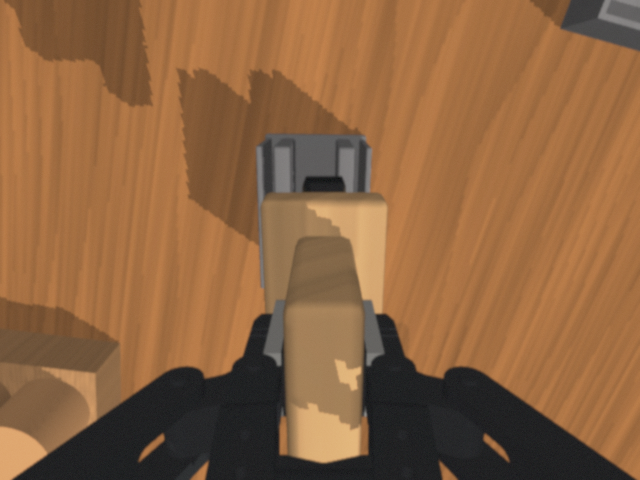

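Request:
{"name": "step_arm", "arguments": {
  "hand": [0,0,0],
  "delta_pos": [
    [-4.7,3.6,0],
    [0,0,0],
    [0,0,20]
  ],
  "rot": [
    [0,0,0.003],
    [0,0,0],
    [0,0,0]
  ]
}}

```text
clock: 20.0
tool_pos: [0.505, -0.3257, 0.2173]
eef_rot: [0.993, 0.118, 0.003, 0.002]
contact_force: [0.8, 0.2, -2.7]
finger_gap: 0.0211
```

Request:
{"name": "step_arm", "arguments": {
  "hand": [0,0,0,0],
  "delta_pos": [
    [0,0,20],
    [0,0,20],
    [0,0,10],
    [0,0,0]
  ],
  "rot": [
    [0,0,0],
    [0,0,0],
    [0,0,0],
    [0,0,0]
  ]
}}

```text
clock: 20.4
tool_pos: [0.5028, -0.3241, 0.1633]
eef_rot: [0.993, 0.118, -0.001, -0.001]
contact_force: [-1.1, -0.2, -2.2]
finger_gap: 0.0211
```

Request:
{"name": "step_arm", "arguments": {
  "hand": [0,0,0,0,0,0],
  "delta_pos": [
    [1,0,10],
    [0,0,12],
    [0,0,12],
    [0,0,10],
    [0,0,7],
    [0,0,0]
  ],
  "rot": [
    [0,0,0],
    [0,0,0],
    [0,0,0],
    [0,0,0],
    [0,0,0],
    [0,0,0]
  ]
}}

```text
clock: 21.0
tool_pos: [0.5038, -0.324, 0.1123]
eef_rot: [0.993, 0.118, -0.001, -0.001]
contact_force: [-0.5, -0.9, -2.0]
finger_gap: 0.0214
```

Request:
{"name": "step_arm", "arguments": {
  "hand": [0,0,0],
  "delta_pos": [
    [0,0,3],
    [0,0,1],
    [0,0,0]
  ],
  "rot": [
    [0,0,0],
    [0,0,0],
    [0,0,0]
  ]
}}

```text
clock: 21.3
tool_pos: [0.5046, -0.3245, 0.11]
eef_rot: [0.993, 0.118, 0.0, 0.0]
contact_force: [0.8, 0.5, -2.0]
finger_gap: 0.021
```

Request:
{"name": "step_arm", "arguments": {
  "hand": [0,0,0],
  "delta_pos": [
    [0,0,1.5],
    [0,0,0.5],
    [0,0,0]
  ],
  "rot": [
    [0,0,0],
    [0,0,0],
    [0,0,0]
  ]
}}

```text
clock: 21.6
tool_pos: [0.5045, -0.3244, 0.1078]
eef_rot: [0.993, 0.118, 0.0, -0.0]
contact_force: [-0.0, -0.4, -2.3]
finger_gap: 0.021
```

Request:
{"name": "step_arm", "arguments": {
  "hand": [0,0],
  "delta_pos": [
    [0,0,1],
    [0,0,0]
  ],
  "rot": [
    [0,0,0],
    [0,0,0]
  ]
}}

```text
clock: 21.8
tool_pos: [0.5046, -0.3244, 0.1073]
eef_rot: [0.993, 0.118, 0.0, 0.0]
contact_force: [-0.9, 0.7, 1.5]
finger_gap: 0.0213
```

Request:
{"name": "step_arm", "arguments": {
  "hand": [0,0],
  "delta_pos": [
    [0,0,1],
    [0,0,0]
  ],
  "rot": [
    [0,0,0],
    [0,0,0]
  ]
}}

```text
clock: 22.0
tool_pos: [0.5046, -0.3244, 0.1073]
eef_rot: [0.993, 0.119, 0.0, 0.0]
contact_force: [-0.8, 2.6, 7.6]
finger_gap: 0.0212
```

Seated at z = 0.1073, the same as at pickup. Releasing and rising.

Request:
{"name": "step_arm", "arguments": {
  "hand": [0,1,1,1,1,1,1,1,1,1,1,1],
  "delta_pos": [
    [0,0,-1.5],
    [0,0,0],
    [0,0,0],
    [0,0,0],
    [0,0,0],
    [0,0,0],
    [0,0,-15],
    [0,0,-35],
    [0,0,-40],
    [0,0,-40],
    [0,-25,-30],
    [0,0,0]
  ],
  "rot": [
    [0,0,0],
    [0,0,0],
    [0,0,0],
    [0,0,0],
    [0,0,0],
    [0,0,0],
    [0,0,0],
    [0,0,0],
    [0,0,0],
    [0,0,0],
    [0,0,0],
    [0,0,0]
  ]
}}

```text
clock: 23.2
tool_pos: [0.4999, -0.2995, 0.2727]
eef_rot: [0.993, 0.119, 0.004, 0.002]
contact_force: [0.1, 0.5, -0.2]
finger_gap: 0.0852
```

```bash
python3 -c "
from h import *
snap('w13')
from plant import camera
cv2.imwrite('pics/s13.png',camera('scene')['img'])
a=camera('top')['img'];cv2.imwrite('pics/t13.png',a)
"
```

```text
23.2 [ 0.4999 -0.2995  0.2727] phi 13.672123387218383 z [ 0.0083 -0.004  -1.    ] F [ 0.0701  0.4657 -0.1829] 0.08522533366414889 [-0.56    0.3051  1.4812  0.001   1.3462 -0.7988]
```

View pics/w13.png

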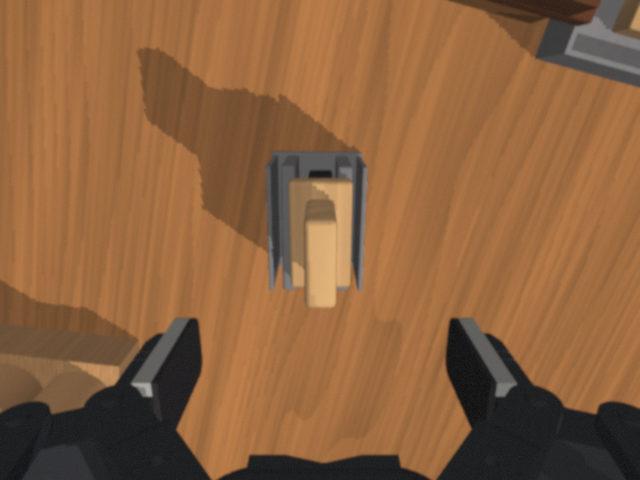

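View pics/s13.png

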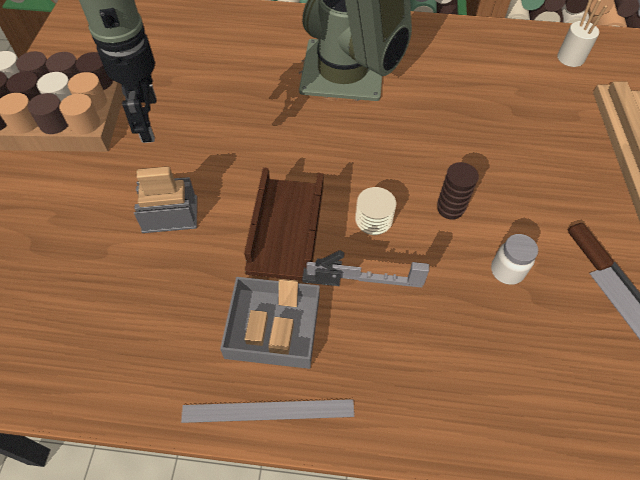

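The brush sits in its rest at (165,190), the trough is empty, all three offcuts are in the bin at (225-320, 280-365), and the cups and jar have not moved. Handing in.

```bash
python3 -c "
from plant import env
print(env.close_job())"
```

```text
the job is handed in; nothing more can be done
None
```

The trough is cleared and the job was handed in at about 23 s of the 72 s allowed.

- **Pawl and bar:** I tipped the pawl over with the closed fingers, and it stayed up. Then I drew the bar out 105 mm to its stop, which I felt as about 10 N of resistance. The gate is clear of the trough.
- **Sweep:** I felt for the floor with the bristles, then pushed all three offcuts into the bin in one pass. The bristles pressed with about 2.5 to 4 N, or 3 to 4 mm of the 6 mm they yield.
- **Brush:** It went back on its rest at the same tool height as at pickup, and the gripper is open and clear of it.

The last pictures show the trough empty, the brush in its rest, and the cups and jar where they were. Two offcuts lie flat in the bin. The thin one leans against the bin's near wall, its centre about 33 mm up and inside the bin, but its upper edge, about 60 mm up, stands above the 50 mm rim. I left it there because it looked stable.

No check failed, but the wrist and top cameras disagreed by about 2 mm on where the trough's middle line is, which is within the stated calibration.

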